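Build a cheese and crispbread stack on the plate

ROBOT

A 6-joint arm with a two-finger parallel gripper is mounted at the origin on a cart in front of the work surface, level with it; the furniture and walls round the work are solid. World frame = base frame: x ahead of the robot, y to its left, z up, the work surface at z = 0. Lengths are in m, angles in rad, forces in N, time in s.
With the tool pointing down it reaches from about 0.35 to 0.775 m from the base axis. Payload 5.5 kg.
Tool frame: the origin (TCP) lies midway between the tips of the shut fingers; the grasp point (between the pads) lies grip_point_offset behind it (grip_point_offset is the distance from the TCP to the grasp point, in m); z points along the fingers, y is the direction in which the jaws open and shut (so a half turn about z gives the same grasp; the last joint's range is limited). The gripper opens to 85 mm and grips with 20 to 120 N. Pads are 22 mm wide; open, the fingers measure 114 mm over their backs; the gripper's body (76 mm by 85 mm) begins 54 mm behind the grasp point. The pads swing forward as they close: fully open they stand 13 mm farther back than shut.
Start: joints at [1.089, 0.313, 0.046, 1.304, 0, 1.431], TCP at [0.193, 0.542, 0.231] pointing down, gripper open.
Joint ranges: [-2.76, 2.76], [-0.86, 1.69], [-1.03, 1.26], [-2.2, 2.34], [-1.47, 1.5], [-3.14, 3.14]. Speed limits (rad/s): [2.57, 2.57, 3.14, 3.14, 3.14, 3.14].

INTERFACE

Orientations are given as a unit quaternion [w, x, y, z].
In Python, from workcell import * gives the robot as it stands.
- The arm moves only by the tool send_rows, never from a script. Its argument "series" is one flat list of numbers, 7 for each row, row after row: the shift along the tool's x, y, z in cm, then the turn, a rotation vector about the tool's x, y, z in degrees, then the opening, from 0 (shut) to 1 (fully open). A call has 1 to 10 rows; each row is the pose to reach, as a shift and turn from the pose commanded when the call began, along the tool's axes at that moment; what a row does not reach only later rows make up. A row lasts 1/12 s, in which the tool goes at most 41.7 mm and 7.16 degrees, less where a joint would pass 70% of its speed; a pose out of reach is approached as far as the arm can. A call with a gripper value outside its range is refused whole. The fingers move at their own pace and stop on an object; "newtons" is the grip in N (left out, the last holds). Time passes only in rows, so rows that repeat a pose let the fingers close. It gives the time, the measured TCP pose, the force and the opening at its end, in the units of the state.
- get_state(): the state, without advancing time (a new reading comes with each control period).
- read_camera(name): name is "side" or "top" or "wrist"; returns the picture (480x640x3 uint8, blue, green, red); there is no depth.
- camera_info(name): a dict with "K" (3x3 intrinsics, pixels), "xyz" and "attitude" of the camera in the world. Camera axes: x right, y down, z forward; pixel columns grow to the right and rows downward; lengths in m; the calibration is good to about 2 mm. The wrist camera is an equidistant fisheye: a pixel r from the principal point sees the ray r / f radians off the axis. A picture is of the moment at which its call begins: read the wrist's pose just before it. camera_info takes no time and is no camera call; for the wrist camera it gives the pose at the moment of the call.
- hand_in(): hands the job in, once; it reports no verdict.
Trained networks look in the newest picture that a camera, given by its name, has taken for a name from the list of things; names that differ only in an ending like _2 or _b are one class to them, and where a whole thing is asked for, a point or a joint stands for the part that bears it (a point fixed in the world has none). Each returns a list of dicts, best first, with "p" (0 to 1); they miss things now and then, are a little off and sometimes report something else, mostly with a low value. They report only what shows in the picture. A call takes as long as a camera call. They do not tell look-alikes from the thing itself.
- silhouettes(camera, label): "pixels" (480x640 bool, what is visible of it) and "box" ([left, top, width, height] in pixels, round what is visible of it).
The state is a dict: "clock": time; "joint_pos": joint angles; "qvel": joint speeds; "tau": joint torques, N m; "tcp_pos": TCP position; "orientation": TCP orientation; "wrist_force": force on the tool from outside, world axes, zero at the start; "ft_torque": the same for the moment, N m; "finger_gap": finger opening in m.
Only numpy, scipy, OpenCV 4.12 (cv2) and the standard library are available. Lean on these libraries where they do the work, as an engineer would, in place of code of your own. Each camera call takes 0.05 s, during which the arm holds its last target. There are 200 camera calls.

TASK

Make a snack stack in the middle of the blue plate: the dark rye cake flat at the bottom, then the yellow cheese round, then the pale rice cake on top, all lying flat and neatly centred over one another. The two cakes stand on edge in the toast rack, so each has to be laid down flat (either face up). Leave the plate standing on the worktop, and do not shift or tip the juice glass or the butter packet.

Things in the scene. Friction and masses are not known exactly. Their poses are not given: they have to be found in the camera images.
- rye_cake_center (a point): centre of the dark brown rye cake, a rigid puffed disc 60 mm in diameter and 12 mm thick (30 g, loose). Its x axis is the disc's axis, at right angles to its faces; either face may end up. It starts on edge in one of the two outer slots of the toast rack, with its x axis along the rack's x axis (it may lean by up to about 0.15 rad); its top edge is then 70 mm above the worktop, its centre 40 mm.
- rice_cake_center (a point): centre of the pale cream rice cake, same size and axes as the rye cake, starting on edge in the other outer slot of the rack
- cheese_center (a point): centre of the yellow hard-cheese round, a rigid disc 56 mm in diameter and 12 mm thick (50 g, loose), z axis at right angles to its faces. It starts lying flat on a round wooden board 100 mm across and 12 mm thick that is fixed to the worktop (the cheese's centre is 18 mm above the worktop).
- plate: round blue ceramic plate, 190 mm across, loose, 0.7 kg; origin at the centre of its underside, z up. Its flat inner floor is 6 mm above the worktop and about 160 mm across; the rim rises to 13 mm. Between plate and rack, straight ahead of the robot (x 0.40 to 0.55 m, y within 80 mm of 0), the worktop is always bare.
- toast_rack: steel wire toast rack fixed to the worktop, about 190 mm long (x) and 60 mm wide (y); origin on the worktop under its middle. Slots at x = -42, 0 and +42 mm in its frame, each between two wire arches 14 mm apart; arches reach 35 mm above the worktop, so the upper half of each cake stands free above them. A cake rests on two rails along x and lifts straight up.
- juice_glass: glass of orange juice, 69 mm across and 100 mm high, loose, a bystander behind the work; origin at the centre of its underside
- butter: packet of butter, 73x102x37 mm, loose, a bystander behind the work; origin at the centre of its underside
Not all that is in view belongs to the job. Of the things like the part that bears cheese_center, leave any that is pink; of the rest the smaller one is meant. What is shaped like the part that bears rice_cake_center but purple or turquoise is not meant.

How it is judged:
On the way, in this order (a step that is already met when the one before it is completed fails the run):
1. the rye cake lies flat in the middle of the plate (angle between the x axis of rye_cake_center and the z axis of plate, either way round below 0.1 rad and horizontal distance between rye_cake_center and plate below 0.03 m and z of rye_cake_center in the frame of plate between 0.009 and 0.015 m), for 0.2 s.
2. the cheese lies flat on the rye cake (all of step 1 and angle between the z axis of cheese_center and the z axis of plate, either way round below 0.1 rad and horizontal distance between cheese_center and rye_cake_center below 0.02 m and z of cheese_center in the frame of plate between 0.021 and 0.027 m), for 0.2 s.
At the end, for the whole second after the job is handed in: Rye cake flat on the plate floor within 12 mm of its centre, cheese flat on it within 7 mm of the rye's centre, rice cake flat on top within 7 mm of the cheese's centre (flat: within 0.1 rad of the plate); all at rest, the plate level on the worktop (angle between the x axis of each of rye_cake_center, rice_cake_center and the z axis of plate, either way round below 0.1 rad and horizontal distance between rye_cake_center and plate below 0.012 m and z of rye_cake_center in the frame of plate between 0.009 and 0.015 m and angle between the z axis of cheese_center and the z axis of plate, either way round below 0.1 rad and horizontal distance between cheese_center and rye_cake_center below 0.007 m and z of cheese_center in the frame of plate between 0.021 and 0.027 m and horizontal distance between rice_cake_center and cheese_center below 0.007 m and z of rice_cake_center in the frame of plate between 0.033 and 0.039 m and linear speed of each of rye_cake, cheese, rice_cake, plate below 0.02 m/s and angle between plate's own z axis and vertical below 0.05 rad and height (world z) of plate below 0.005 m); the robot touches nothing.
It fails at once if the juice glass is tipped or shifted by more than 30 mm (angle between juice_glass's own z axis and vertical above 0.3 rad or distance of juice_glass from where it was at the start of the episode above 0.03 m).
It fails at once if the butter packet is tipped or shifted by more than 30 mm (angle between butter's own z axis and vertical above 0.3 rad or distance of butter from where it was at the start of the episode above 0.03 m).
It also fails if it takes over 72 s, if anything falls off the work surface, if the arm or the gripper's body presses on something with over 40 N, if the wrist force passes 120 N, or if a joint passes its speed limit or range.

## Working session

There is one attempt and no reset: what is moved stays moved. The work goes in short steps, Python scripts to look and compute and a tool call to move; the robot and the scene stay as the last step left them, time stands still between calls to the robot, and variables do not carry over. Pictures are saved under pics/ and viewed, about 8 in all and at most 12, crops included, and the job is handed in when it is done.

Besides the shell and the picture viewer there is one more tool, called as name(argument=value, ...) on one line, values as JSON. send_rows: Moves the arm, as the interface text tells. Its arguments: {"type":"object","properties":{"series":{"type":"array"},"newtons":{"type":"number"}},"required":["series"]}

```bash
ls; mkdir -p pics; python3 - <<'E'
from workcell import *
import cv2,numpy as np
print(get_state())
try: print(grip_point_offset)
except Exception as e: print(e)
for c in ["side","top"]:
    im=read_camera(c); cv2.imwrite(f"pics/{c}0.png",im); i=camera_info(c); print(c,np.array(i["K"]).tolist(),i["xyz"],i["attitude"])
    for n in ["rye_cake_center","rice_cake_center","cheese_center","plate","toast_rack","juice_glass","butter"]:
        for d in silhouettes(c,n): 
            m=d["pixels"]; v,u=np.nonzero(m); print(c,n,round(d["p"],2),d["box"],len(u),u.mean().round(1),v.mean().round(1),im[m].mean(0).round())
E
```

```text
pics
{'clock': 0.0, 'joint_pos': array([1.08946931e+00, 3.14033666e-01, 4.49699254e-02, 1.30362688e+00,
       9.37233287e-06, 1.43120995e+00]), 'qvel': array([-0.00144482, -0.0025329 , -0.0002497 ,  0.0010995 , -0.00092553,
        0.0001575 ]), 'tau': array([ 6.47234083e-04, -4.80622852e+01,  2.98534441e+01,  1.92880217e-02,
        9.58396276e-05, -2.98773230e-06]), 'tcp_pos': array([0.19245104, 0.54127806, 0.23038627]), 'orientation': array([-2.93810007e-04,  1.70039988e-01,  9.85436708e-01, -9.00438074e-04]), 'wrist_force': array([ 0.18445032, -0.48789569,  0.13227497]), 'ft_torque': array([ 0.01411655,  0.03389492, -0.00731154]), 'finger_gap': 0.08518596763618802}
0.0187
side [[478.30365636997726, 0.0, 320.06696287832256], [0.0, 478.30365636997726, 236.04263957258908], [0.0, 0.0, 1.0]] [0.86048441 0.3830875  0.76175129] [-0.09009866  0.29496535  0.90586203 -0.29033024]
side rye_cake_center 0.76 [259.8, 178.4, 24.4, 22.6] 364 270.8 187.3 [29. 48. 73.]
side rice_cake_center 0.74 [345.0, 147.4, 18.9, 24.9] 313 355.1 160.2 [111. 116.  21.]
side rice_cake_center 0.65 [264.6, 124.1, 
[... 1181 characters left out ...]
 0.82 [427.3, 166.1, 21.7, 27.2] 441 436.6 179.6 [185. 158. 223.]
top cheese_center 0.69 [277.9, 304.6, 32.4, 31.9] 824 293.1 317.8 [ 97. 202. 226.]
top cheese_center 0.57 [315.4, 207.2, 24.5, 26.1] 467 327.4 219.2 [106. 205. 225.]
top cheese_center 0.53 [381.7, 151.1, 32.7, 36.0] 987 398.7 168.0 [ 60. 138. 170.]
top plate 0.85 [179.4, 205.5, 84.0, 79.6] 5103 221.7 245.0 [169. 135.  95.]
top plate 0.31 [395.9, 234.7, 26.1, 11.4] 160 407.6 240.9 [38. 57. 85.]
top toast_rack 0.83 [388.6, 229.7, 39.0, 71.6] 341 408.3 266.5 [149. 148. 147.]
top juice_glass 0.88 [380.6, 150.7, 33.1, 37.5] 957 398.4 168.2 [ 60. 141. 173.]
top butter 0.77 [251.9, 151.7, 41.7, 36.8] 1461 270.7 171.6 [117. 156. 129.]
```

View pics/side0.png

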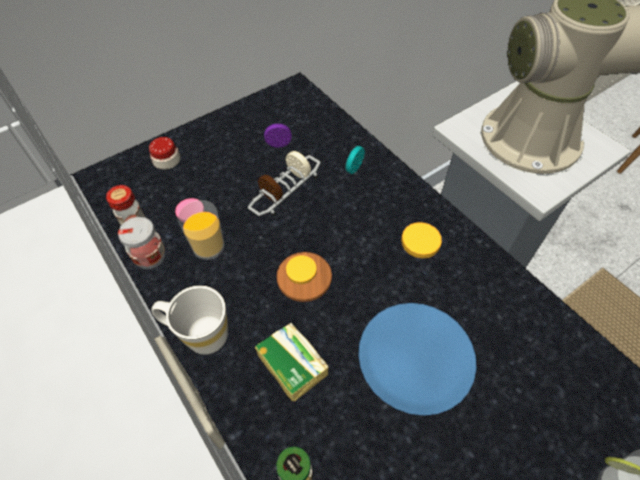

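View pics/top0.png

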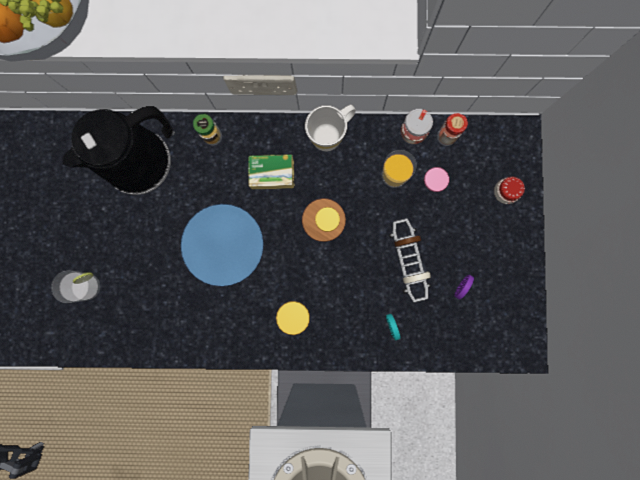

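```bash
cat > h.py <<'E'
from workcell import *
import cv2,numpy as np
from scipy.spatial.transform import Rotation as R
def rot(q): return R.from_quat(np.asarray(q),scalar_first=True)
def back(cam,u,v,z,info=None):
    i=info or camera_info(cam); K=np.array(i["K"]); d=np.array([(u-K[0,2])/K[0,0],(v-K[1,2])/K[1,1],1.])
    if cam=="wrist":
        t=np.hypot(d[0],d[1]); s=np.sin(t)/max(t,1e-9); d=np.array([d[0]*s,d[1]*s,np.cos(t)])
    w=rot(i["attitude"]).apply(d); o=np.array(i["xyz"]); return o+w*(z-o[2])/w[2]
def proj(cam,P,info=None):
    i=info or camera_info(cam); K=np.array(i["K"]); c=rot(i["attitude"]).inv().apply(np.atleast_2d(P)-np.array(i["xyz"]))
    if cam=="wrist":
        r=np.hypot(c[:,0],c[:,1]); t=np.arctan2(r,c[:,2]); s=t/np.maximum(r,1e-9); xy=c[:,:2]*s[:,None]
    else: xy=c[:,:2]/c[:,2:]
    return xy*[K[0,0],K[1,1]]+[K[0,2],K[1,2]]
E
python3 - <<'E'
from h import *
np.set_printoptions(precision=4,suppress=True)
for c,n,u,v,z in [("top","plate",221.7,245,.01),("side","plate",417.4,359.2,.01),("top","ch1",293.1,317.8,.024),("top","ch2",327.4,219.2,.024),("side","chA",421.5,240.2,.022),("side","chB",301.6,269.8,.022),
 ("top","rye",409.5,240.5,.06),("side","rye",270.8,187.3,.055),("top","rice",415.9,277.6,.06),("side","rice",298.9,163.4,.055),("top","rack",408.3,266.5,.03),("top","purple",464.1,286.6,.03),("top","turq",393.4,327.1,.03),("top","glass",398,168,.08),("top","butter",270.7,171.6,.037)]:
    print(c,n,back(c,u,v,z))
print(camera_info("wrist"))
E
```

```text
top plate [0.5646 0.2327 0.01  ]
side plate [0.5685 0.2397 0.01  ]
top ch1 [0.4005 0.0633 0.024 ]
top ch2 [ 0.6258 -0.0114  0.024 ]
side chA [0.4086 0.0746 0.022 ]
side chB [ 0.6278 -0.0051  0.022 ]
top rye [ 0.5755 -0.194   0.06  ]
side rye [ 0.5796 -0.1786  0.055 ]
top rice [ 0.4937 -0.2078  0.06  ]
side rice [ 0.4989 -0.199   0.055 ]
top rack [ 0.5192 -0.1958  0.03  ]
top purple [ 0.4755 -0.3213  0.03  ]
top turq [ 0.3831 -0.1622  0.03  ]
top glass [ 0.7338 -0.1659  0.08  ]
top butter [0.7325 0.1198 0.037 ]
{'K': array([[371.6483,   0.    , 320.2254],
       [  0.    , 371.6483, 246.8914],
       [  0.    ,   0.    ,   1.    ]]), 'xyz': array([0.1309, 0.5648, 0.3735]), 'attitude': array([0.1062, 0.8099, 0.572 , 0.0751])}
```

The top view shows the plate at (222,245), the small yellow round on its board at (327,219) with the larger decoy at (293,318). The rye cake is in the far slot at (409,240) and the rice cake in the near slot at (416,278). I'll measure these more closely by colour and work out the first hover.

```bash
cat >> h.py <<'E'
def goal(yaw,tilt=0):
    y=np.array([np.cos(yaw),np.sin(yaw),0]); z=np.array([0,0,-1.]); x=np.cross(y,z)
    return R.from_matrix(np.c_[x,y,z])*R.from_rotvec([-tilt,0,0])
def go(p,yaw,tilt=0,cur=None):
    "shift (cm) and turn (deg) in tool axes from cur=(p,yaw,tilt) commanded, or the measured pose"
    if cur: p0,r0=np.array(cur[0]),goal(*cur[1:])
    else: s=get_state(); p0,r0=s["tcp_pos"],rot(s["orientation"])
    d=r0.inv().apply(np.array(p)-p0)*100; t=(r0.inv()*goal(yaw,tilt)).as_rotvec(degrees=True)
    print("MOVE",d.round(2),t.round(1),"rows",round(max(np.linalg.norm(d)/4.17,np.linalg.norm(t)/7.16),1))
def blob(im,lo,hi,box):
    "colour mask in HSV inside box (l,t,r,b), largest component contour"
    h=cv2.cvtColor(im,cv2.COLOR_BGR2HSV); m=cv2.inRange(h,lo,hi); k=np.zeros_like(m); l,t,r,b=box; k[t:b,l:r]=m[t:b,l:r]
    c=max(cv2.findContours(k,cv2.RETR_EXTERNAL,cv2.CHAIN_APPROX_NONE)[0],key=cv2.contourArea); return c[:,0,:].astype(float)
def circ(cam,c,z,info=None):
    "least-squares circle of a contour back-projected to height z: centre, radius"
    P=np.array([back(cam,u,v,z,info)[:2] for u,v in c]); A=np.c_[2*P,np.ones(len(P))]; s=np.linalg.lstsq(A,(P**2).sum(1),rcond=None)[0]
    return s[:2].round(4),np.sqrt(s[2]+s[0]**2+s[1]**2).round(4)
E
python3 - <<'E'
from h import *
t=cv2.imread("pics/top0.png"); s=cv2.imread("pics/side0.png")
blue=((95,80,60),(125,255,255)); yel=((20,120,120),(35,255,255))
for n,col,z,bt,bs in [("plate",blue,.013,(170,195,275,295),(345,290,490,425)),("cheese",yel,.024,(310,203,345,235),(280,245,325,290)),("decoy",yel,.012,(270,295,320,345),(395,215,450,265))]:
    print(n,circ("top",blob(t,*col,bt),z),circ("side",blob(s,*col,bs),z))
go([.53,-.13,.26],.17)
E
```

```text
plate (array([0.5659, 0.2324]), np.float64(0.095)) (array([0.5657, 0.2338]), np.float64(0.0953))
cheese (array([ 0.6267, -0.0105]), np.float64(0.0273)) (array([ 0.6282, -0.0071]), np.float64(0.0274))
decoy (array([0.4004, 0.0658]), np.float64(0.0368)) (array([0.4016, 0.0682]), np.float64(0.039))
MOVE [-54.29 -51.99  -2.87] [ 0.  -0.  60.7] rows 18.0
```

send_rows(series=[-58,-62.3,3,0,0,60.7,0.6,-58,-62.3,3,0,0,60.7,0.6,-58,-62.3,3,0,0,60.7,0.6,-58,-62.3,3,0,0,60.7,0.6,-58,-62.3,3,0,0,60.7,0.6,-58,-62.3,3,0,0,60.7,0.6,-58,-62.3,3,0,0,60.7,0.6,-58,-62.3,3,0,0,60.7,0.6,-58,-62.3,3,0,0,60.7,0.6,-58,-62.3,3,0,0,60.7,0.6], newtons=30)

```text
clock: 1.63
tcp_pos: [0.3583, 0.1577, 0.217]
orientation: [0.0, 0.646, 0.764, 0.001]
wrist_force: [1.3, 0.9, 0.0]
finger_gap: 0.0512
```

```bash
python3 -c "
from h import *
go([.53,-.24,.2],.17)"
```

```text
MOVE [-42.08  10.31   1.7 ] [ 0.1 -0.  -0.2] rows 10.4
```

send_rows(series=[-42.1,10.3,1.7,0,0,0,0.6,-42.1,10.3,1.7,0,0,0,0.6,-42.1,10.3,1.7,0,0,0,0.6,-42.1,10.3,1.7,0,0,0,0.6,-42.1,10.3,1.7,0,0,0,0.6,-42.1,10.3,1.7,0,0,0,0.6,-42.1,10.3,1.7,0,0,0,0.6,-42.1,10.3,1.7,0,0,0,0.6,-42.1,10.3,1.7,0,0,0,0.6,-42.1,10.3,1.7,0,0,0,0.6])

```text
clock: 2.47
tcp_pos: [0.5242, -0.2246, 0.2002]
orientation: [0.0, 0.645, 0.764, 0.0]
wrist_force: [0.6, 0.1, 0.6]
finger_gap: 0.051
```

send_rows(series=[-1,0,0,0,0,0,0.6,-1,0,0,0,0,0,0.6,-1,0,0,0,0,0,0.6])

```text
clock: 2.72
tcp_pos: [0.5249, -0.2324, 0.1997]
orientation: [-0.001, 0.645, 0.764, 0.0]
wrist_force: [0.1, 0.3, -0.5]
finger_gap: 0.0512
```

```bash
python3 - <<'E'
from h import *
i=camera_info("wrist"); im=read_camera("wrist"); cv2.imwrite("pics/w1.png",im); s=get_state(); print(s["tcp_pos"],i["xyz"],rot(i["attitude"]).as_matrix()[:,2])
for n in ["rye_cake_center","rice_cake_center","toast_rack"]:
    for d in silhouettes("wrist",n):
        v,u=np.nonzero(d["pixels"]); r=cv2.minAreaRect(np.c_[u,v].astype(np.float32)); print(n,round(d["p"],2),d["box"],len(u),np.round(r[0]+r[1]+(r[2],),1),im[d["pixels"]].mean(0).round(), [back("wrist",*c,.07,i)[:2].round(4).tolist() for c in cv2.boxPoints(r)])
E
```

```text
[ 0.52478603 -0.23147766  0.20004573] [ 0.51362962 -0.16727399  0.34191316] [ 0.04263615 -0.25270199 -0.96660429]
rye_cake_center 0.88 [378.4, 157.0, 28.0, 74.0] 1642 [391.3 191.5  73.   25.7  88.7] [ 54.  73. 100.] [[0.5553, -0.1631], [0.5742, -0.1588], [0.5866, -0.2126], [0.5671, -0.2166]]
rice_cake_center 0.94 [141.1, 105.5, 67.6, 31.8] 1489 [174.5 120.7  25.3  67.6  80.5] [154. 155.   9.] [[0.3682, -0.1562], [0.4232, -0.1435], [0.4296, -0.1619], [0.375, -0.1756]]
rice_cake_center 0.93 [273.5, 164.7, 27.5, 69.1] 1440 [286.6 199.4  73.4  21.6  86.3] [197. 215. 220.] [[0.4814, -0.182], [0.4968, -0.1785], [0.5089, -0.2321], [0.493, -0.2358]]
rice_cake_center 0.7 [222.9, 286.8, 56.0, 49.8] 969 [253.4 307.7  64.2  30.7  41.8] [121.  50.  95.] [[0.452, -0.2942], [0.467, -0.2714], [0.5095, -0.3012], [0.4954, -0.3257]]
toast_rack 0.74 [230.9, 149.4, 213.1, 80.7] 3768 [336.8 190.5  70.3 211.2  85.6] [176. 178. 176.] [[0.4482, -0.1868], [0.6006, -0.1475], [0.6164, -0.1991], [0.4591, -0.2391]]
```

View pics/w1.png

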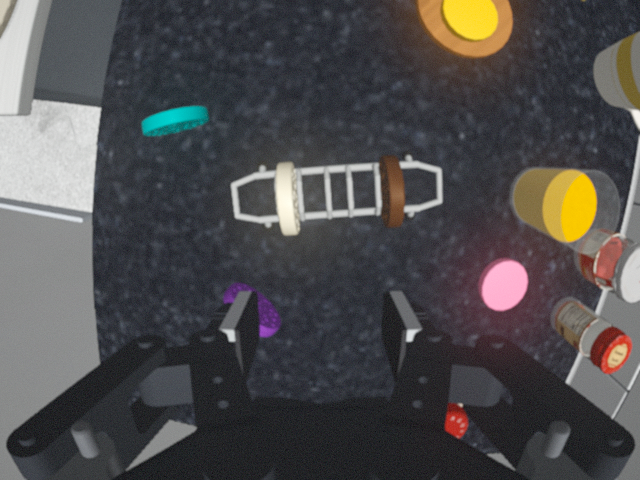

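The wrist view shows the rice cake at (287,199) and the rye cake at (391,191). The decoys (turquoise, purple, pink) are clear of both. I'll fit a disc model to the two masks.

```bash
cat >> h.py <<'E'
from scipy.optimize import least_squares
def discpts(c,n,r,t):
    n=np.array(n)/np.linalg.norm(n); a=np.cross(n,[.3,.5,.81]); a/=np.linalg.norm(a); b=np.cross(n,a); th=np.linspace(0,2*np.pi,72)
    ring=r*(np.outer(np.cos(th),a)+np.outer(np.sin(th),b)); return np.r_[c+ring+n*t/2,c+ring-n*t/2]
def mom(poly):
    m=cv2.moments(cv2.convexHull(np.float32(poly)[:,None,:])); a=m["m00"]
    return np.array([m["m10"]/a,m["m01"]/a,*(4*np.sqrt(np.abs([m["mu20"]/a,m["mu02"]/a]))),4*np.sign(m["mu11"])*np.sqrt(abs(m["mu11"])/a)])
def fitstand(mask,info,x0,cam="wrist",z=.04):
    v,u=np.nonzero(mask); t=mom(np.c_[u,v]+0.)
    def f(p): x,y,yaw,lean=p; return mom(proj(cam,discpts([x,y,z],[np.cos(yaw)*np.cos(lean),np.sin(yaw)*np.cos(lean),np.sin(lean)],.03,.012),info))-t
    s=least_squares(f,x0,x_scale=[.01,.01,.1,.1],diff_step=1e-4); return s.x.round(4),s.fun.round(1)
E
python3 - <<'E'
from h import *
im=read_camera("wrist"); i=camera_info("wrist")
for n,k,x0 in [("rye_cake_center",0,[.57,-.19,.2,0]),("rice_cake_center",None,[.495,-.205,.2,0])]:
    for d in silhouettes("wrist",n):
        v,u=np.nonzero(d["pixels"])
        if 250<u.mean()<420 and v.mean()<250:
            print(n,fitstand(d["pixels"],i,x0))
E
```

```text
rye_cake_center (array([ 0.5757, -0.19  ,  0.2442,  0.0162]), array([0.1, 0.1, 0.6, 2.5, 0. ]))
rice_cake_center (array([ 4.942e-01, -2.104e-01,  2.411e-01, -3.000e-04]), array([ 0.1,  0. ,  0.9,  1.5, -0.2]))
```

```bash
python3 - <<'E'
from h import *
go([.5757,-.190,.13],.244)
go([.5757,-.190,.043],.244,0,([.5757,-.190,.13],.244,0))
E
```

```text
MOVE [3.2  5.66 7.08] [ 0.   0.  -4.2] rows 2.3
MOVE [0.  0.  8.7] [0. 0. 0.] rows 2.1
```

send_rows(series=[3.2,5.7,7,0,0,-4.2,0.5,3.2,5.7,7,0,0,-4.2,0.5,3.2,5.7,7,0,0,-4.2,0.5,3.2,5.7,7,0,0,-4.2,0.5,3.2,5.7,10,0,0,-4.2,0.5,3.2,5.7,13,0,0,-4.2,0.5,3.2,5.7,15.7,0,0,-4.2,0.5,3.2,5.7,15.7,0,0,-4.2,0.5,3.2,5.7,15.7,0,0,-4.2,0.5,3.2,5.7,15.7,0,0,-4.2,0.5])

```text
clock: 3.9
tcp_pos: [0.5771, -0.1921, 0.0457]
orientation: [0.001, 0.616, 0.787, 0.0]
wrist_force: [-0.4, -1.0, 0.1]
finger_gap: 0.0428
```

```bash
python3 - <<'E'
from h import *
go([.5757,-.190,.043],.244)
print(get_state()["tcp_pos"],get_state()["wrist_force"])
E
```

```text
MOVE [ 0.23 -0.09  0.26] [ 0.1  0.1 -0.1] rows 0.1
[ 0.5770809  -0.1920533   0.04565154] [-0.44881218 -1.01961788  0.12728062]
```

send_rows(series=[0.1,-0.1,0.2,0,0,0,0,0.1,-0.1,0.2,0,0,0,0,0.1,-0.1,0.2,0,0,0,0,0.1,-0.1,0.2,0,0,0,0,0.1,-0.1,0.2,0,0,0,0,0.1,-0.1,0.2,0,0,0,0], newtons=40)

```text
clock: 4.4
tcp_pos: [0.5758, -0.1909, 0.043]
orientation: [0.001, 0.616, 0.788, 0.0]
wrist_force: [-1.5, 0.9, 7.0]
finger_gap: 0.0113
```

send_rows(series=[0,0,-3,0,0,0,0,0,0,-6,0,0,0,0,0,0,-9,0,0,0,0,0,0,-11,0,0,0,0,0,0,-11,0,0,0,0])

```text
clock: 4.82
tcp_pos: [0.5778, -0.1916, 0.1571]
orientation: [0.004, 0.616, 0.788, 0.001]
wrist_force: [0.4, 0.2, -0.2]
finger_gap: 0.0108
```

```bash
python3 - <<'E'
from h import *
from math import radians as r
go([.48,-.03,.13],0,r(58))
go([.48,-.03,.15],0,0)
s=get_state(); print(s["tcp_pos"],s["finger_gap"],s["joint_pos"].round(2),s["wrist_force"])
E
```

```text
MOVE [18.05 -5.62  2.56] [-57.3  -6.8  12.8] rows 8.3
MOVE [18.04 -5.6   0.56] [ 0.4  0.3 13.9] rows 4.5
[ 0.57777385 -0.19161007  0.15706065] 0.010793656210993033 [-0.45  0.4  -0.01  1.15  0.    0.88] [ 0.40330075  0.24804726 -0.19095155]
```

send_rows(series=[18,-5.6,2.5,-57.3,-6.8,12.8,0,18,-5.6,2.5,-57.3,-6.8,12.8,0,18,-5.6,2.5,-57.3,-6.8,12.8,0,18,-5.6,2.5,-57.3,-6.8,12.8,0,18,-5.6,2.5,-57.3,-6.8,12.8,0,18,-5.6,2.5,-57.3,-6.8,12.8,0,18,-5.6,2.5,-57.3,-6.8,12.8,0,18,-5.6,2.5,-57.3,-6.8,12.8,0,18,-5.6,2.5,-57.3,-6.8,12.8,0,18,-5.6,2.5,-57.3,-6.8,12.8,0])

```text
clock: 5.65
tcp_pos: [0.534, -0.0547, 0.2098]
orientation: [0.294, 0.633, 0.643, 0.315]
wrist_force: [1.1, -0.2, -0.9]
finger_gap: 0.0114
```

```bash
python3 - <<'E'
from h import *
from math import radians as r
go([.48,-.03,.028],0,r(58))
s=get_state(); print(s["tcp_pos"],s["finger_gap"],s["joint_pos"].round(2),s["wrist_force"])
cv2.imwrite("pics/s2.png",cv2.resize(read_camera("side")[100:340,200:520],None,fx=2,fy=2))
E
```

```text
MOVE [  2.25 -17.53   7.32] [-7.  -1.9 -0.1] rows 4.6
[ 0.53402008 -0.05471571  0.20980325] 0.011429034974094508 [-0.47 -0.28 -1.03  0.    0.39  1.25] [ 1.11568091 -0.16143339 -0.92689567]
```

View pics/s2.png

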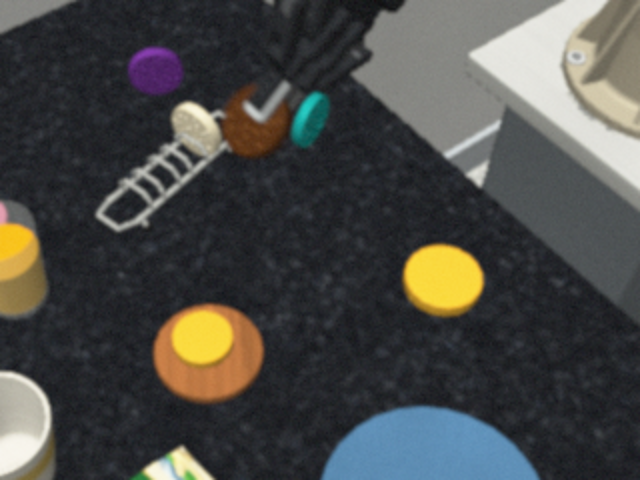

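Joint 3 reached its limit, so I can't tilt the tool outward this close to the base. I'll tilt sideways instead, using joint 5, with the hand over the plate side.

```bash
python3 - <<'E'
from h import *
from math import radians as r
go([.50,.0,.16],r(90),r(-58))
go([.53,-.04,.2],r(90),0)
E
```

```text
MOVE [ 5.59 -6.41  0.65] [  84.9   -6.7 -100.5] rows 18.4
MOVE [ 1.59 -1.42  0.37] [ 41.2  38.8 -82.4] rows 14.0
```

send_rows(series=[5.6,-6.4,0.6,84.9,-6.7,-100.5,0,5.6,-6.4,0.6,84.9,-6.7,-100.5,0,5.6,-6.4,0.6,84.9,-6.7,-100.5,0,5.6,-6.4,0.6,84.9,-6.7,-100.5,0,5.6,-6.4,0.6,84.9,-6.7,-100.5,0,5.6,-6.4,0.6,84.9,-6.7,-100.5,0,5.6,-6.4,0.6,84.9,-6.7,-100.5,0,5.6,-6.4,0.6,84.9,-6.7,-100.5,0,5.6,-6.4,0.6,84.9,-6.7,-100.5,0,5.6,-6.4,0.6,84.9,-6.7,-100.5,0])

```text
clock: 6.53
tcp_pos: [0.4967, 0.0016, 0.1569]
orientation: [0.157, 0.343, 0.915, -0.141]
wrist_force: [-0.1, -0.1, -1.7]
finger_gap: 0.0111
```

```bash
python3 - <<'E'
from h import *
from math import radians as r
go([.50,.0,.10],r(90),r(-58))
s=get_state(); print(s["tcp_pos"],s["finger_gap"],s["joint_pos"].round(2))
E
```

```text
MOVE [1.85 0.96 5.3 ] [ 38.4  -3.5 -45.1] rows 8.3
[0.49673951 0.00161079 0.15686388] 0.011076729627914424 [ 0.07  0.1  -0.49  0.81 -0.39  0.75]
```

send_rows(series=[1.8,1,5.3,38.4,-3.5,-45.1,0,1.8,1,5.3,38.4,-3.5,-45.1,0,1.8,1,5.3,38.4,-3.5,-45.1,0,1.8,1,5.3,38.4,-3.5,-45.1,0,1.8,1,5.3,38.4,-3.5,-45.1,0,1.8,1,5.3,38.4,-3.5,-45.1,0,1.8,1,5.3,38.4,-3.5,-45.1,0,1.8,1,5.3,38.4,-3.5,-45.1,0,1.8,1,5.3,38.4,-3.5,-45.1,0,1.8,1,5.3,38.4,-3.5,-45.1,0])

```text
clock: 7.37
tcp_pos: [0.5, 0.0007, 0.0977]
orientation: [-0.001, 0.001, 0.875, -0.484]
wrist_force: [-0.2, -0.2, -0.8]
finger_gap: 0.0113
```

```bash
python3 - <<'E'
from h import *
from math import radians as r
go([.50,.0,.03],r(90),r(-58))
s=get_state(); print(s["tcp_pos"],s["finger_gap"],s["joint_pos"].round(2),s["wrist_force"])
E
```

```text
MOVE [-0.02  5.7   3.66] [ 0.2 -0.2  0. ] rows 1.6
[0.49995327 0.00069072 0.09774361] 0.011304624937056338 [ 0.33  0.63 -0.21  1.2  -0.93  0.57] [-0.1575955  -0.17503794 -0.83573128]
```

send_rows(series=[0,3,1.9,0,0,0,0,0,5,3.2,0,0,0,0,0,6.1,3.9,0,0,0,0,0,6.1,3.9,0,0,0,0,0,6.1,3.9,0,0,0,0,0,6.1,3.9,0,0,0,0])

```text
clock: 7.87
tcp_pos: [0.502, -0.0005, 0.0291]
orientation: [0.002, 0.003, 0.876, -0.483]
wrist_force: [0.7, 0.0, -0.5]
finger_gap: 0.0112
```

```bash
python3 - <<'E'
from h import *
s=get_state(); print(s["tcp_pos"],s["finger_gap"],s["wrist_force"])
E
```

```text
[ 5.01982309e-01 -4.56741931e-04  2.91185117e-02] 0.011219420643128168 [ 0.6921296   0.02897378 -0.504499  ]
```

send_rows(series=[0,0.2,0.1,0,0,0,0.2,0,0.2,0.1,0,0,0,0.3,0,0.2,0.1,0,0,0,0.3,0,0.2,0.1,0,0,0,0.3,0,0,-1.2,0,0,0,0.3,0,0,-2.5,0,0,0,0.3,0,0,-4,0,0,0,0.3,0,0,-6,0,0,0,0.3,0,-3,-9,0,0,0,0.9,0,-5,-11,0,0,0,0.9])

```text
clock: 8.7
tcp_pos: [0.5011, 0.0669, 0.1302]
orientation: [0.001, 0.002, 0.875, -0.484]
wrist_force: [0.9, 0.4, 0.5]
finger_gap: 0.0487
```

```bash
cat >> h.py <<'E'
def fitflat(mask,info,cam,z,r,t,x0):
    v,u=np.nonzero(mask); T=mom(np.c_[u,v]+0.)
    s=least_squares(lambda p: (mom(proj(cam,discpts([*p,z],[0,0,1.],r,t),info))-T),x0,diff_step=1e-4); return s.x.round(4),s.fun.round(1)
E
python3 - <<'E'
from h import *
from math import radians as r
im=read_camera("top"); i=camera_info("top"); cv2.imwrite("pics/t3.png",im[100:400,170:570])
for d in silhouettes("top","rye_cake_center"): print(d["p"],d["box"],fitflat(d["pixels"],i,"top",.006,.03,.012,[.5,-.02]))
im=read_camera("side"); i=camera_info("side"); cv2.imwrite("pics/s3.png",cv2.resize(im[120:360,200:520],None,fx=2,fy=2))
for d in silhouettes("side","rye_cake_center"): print(d["p"],d["box"],fitflat(d["pixels"],i,"side",.006,.03,.012,[.5,-.02]))
s=get_state(); print(s["tcp_pos"],s["finger_gap"],s["clock"])
E
```

```text
0.78 [308.1, 257.6, 26.5, 25.5] (array([0.5027, 0.0063]), array([-0.6, -0.1, -0.8,  1.7, -4.3]))
0.82 [346.8, 232.6, 28.9, 30.8] (array([0.5025, 0.0085]), array([ 0.1, -0.1,  1.4,  1.3, -1.8]))
[0.501702   0.06666019 0.12927777] 0.07621369954842878 8.9
```

View pics/s3.png

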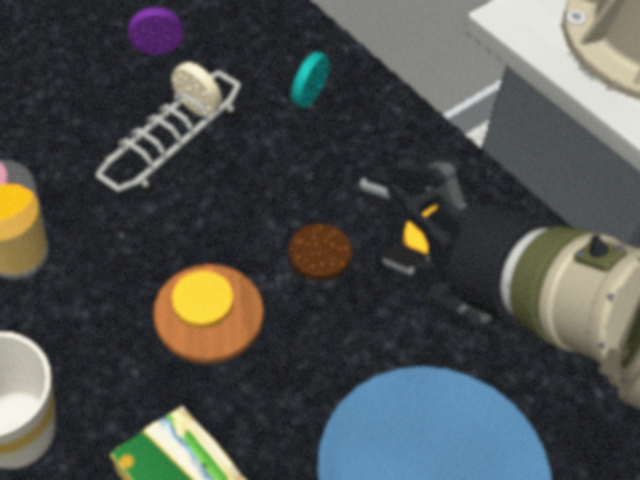

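```bash
python3 - <<'E'
from h import *
from math import radians as r
go([.5026,.0075,.09],r(90),0)
E
```

```text
MOVE [-0.08  0.16  7.1 ] [-57.7   0.2  -0.3] rows 8.1
```

send_rows(series=[-0.1,0.2,7.1,-57.7,0.2,-0.3,1,-0.1,0.2,7.1,-57.7,0.2,-0.3,1,-0.1,0.2,7.1,-57.7,0.2,-0.3,1,-0.1,0.2,7.1,-57.7,0.2,-0.3,1,-0.1,0.2,7.1,-57.7,0.2,-0.3,1,-0.1,0.2,7.1,-57.7,0.2,-0.3,1,-0.1,0.2,7.1,-57.7,0.2,-0.3,1,-0.1,0.2,7.1,-57.7,0.2,-0.3,1,-0.1,0.2,7.1,-57.7,0.2,-0.3,1,-0.1,0.2,7.1,-57.7,0.2,-0.3,1])

```text
clock: 9.73
tcp_pos: [0.5014, 0.0045, 0.0883]
orientation: [-0.001, 0.003, 1.0, -0.0]
wrist_force: [-0.6, -0.3, 0.4]
finger_gap: 0.0853
```

```bash
python3 - <<'E'
from h import *
from math import radians as r
go([.5026,.0075,-.002],r(90),0)
i=camera_info("wrist"); read_camera("wrist"); 
for d in silhouettes("wrist","rye_cake_center"): print(d["p"],d["box"],fitflat(d["pixels"],i,"wrist",.006,.03,.012,[.5,.007]))
s=get_state(); print(s["tcp_pos"],s["finger_gap"],s["clock"])
E
```

```text
MOVE [-0.14  0.31  9.03] [-0.  -0.2 -0.3] rows 2.2
0.76 [274.5, 210.0, 97.8, 94.6] (array([0.5018, 0.0078]), array([0.5, 0.3, 2. , 1.6, 1.6]))
[0.50109853 0.00622998 0.08796576] 0.08503431325996365 9.8333
```

send_rows(series=[-0.1,0.2,3,0,0,0,1,-0.1,0.2,6,0,0,0,1,-0.1,0.2,8,0,0,0,1,-0.1,0.2,9,0,0,0,1,-0.1,0.2,9,0,0,0,1,-0.1,0.2,9,0,0,0,0.2,-0.1,0.2,9,0,0,0,0.2,-0.1,0.2,9,0,0,0,0.2,-0.1,0.2,9,0,0,0,0.2], newtons=30)

```text
clock: 10.58
tcp_pos: [0.5042, 0.009, 0.0006]
orientation: [0.001, 0.0, 1.0, -0.001]
wrist_force: [-0.9, 1.6, 5.3]
finger_gap: 0.0581
```

```bash
python3 - <<'E'
from h import *
s=get_state(); print(s["tcp_pos"],s["finger_gap"],s["wrist_force"])
go([s["tcp_pos"][0],s["tcp_pos"][1],.10],np.pi/2,0)
go([.566,.2327,.07],np.pi/2,0)
E
```

```text
[0.50423439 0.00904948 0.0006233 ] 0.058062944069454836 [-0.85294997  1.59756881  5.26547619]
MOVE [-0.01 -0.01 -9.94] [-0.1  0.1 -0. ] rows 2.4
MOVE [-6.17 22.36 -6.96] [-0.1  0.1 -0. ] rows 5.8
```

send_rows(series=[0,0,-3,0,0,0,0.2,0,0,-6,0,0,0,0.2,-6.3,22.4,-7,0,0,0,0.2,-6.3,22.4,-7,0,0,0,0.2,-6.3,22.4,-7,0,0,0,0.2,-6.3,22.4,-7,0,0,0,0.2,-6.3,22.4,-7,0,0,0,0.2,-6.3,22.4,-7,0,0,0,0.2,-6.3,22.4,-7,0,0,0,0.2,-6.3,22.4,-7,0,0,0,0.2])

```text
clock: 11.42
tcp_pos: [0.5668, 0.2345, 0.0693]
orientation: [-0.0, -0.001, 1.0, -0.001]
wrist_force: [0.2, -0.5, -0.1]
finger_gap: 0.0584
```

```bash
python3 - <<'E'
from h import *
i=camera_info("wrist"); im=read_camera("wrist"); s=get_state()
for d in silhouettes("wrist","rye_cake_center"): print(d["p"],d["box"],fitflat(d["pixels"],i,"wrist",s["tcp_pos"][2]+.0055,.03,.012,s["tcp_pos"][:2]))
im=read_camera("top"); it=camera_info("top")
print(circ("top",blob(im,(95,80,60),(125,255,255),(160,190,285,300)),.013)) 
for d in silhouettes("wrist","plate"): print(d["p"],d["box"])
print(s["tcp_pos"],s["finger_gap"],s["wrist_force"]); go([.568,.2327,.0075],np.pi/2,0)
E
```

```text
0.89 [245.6, 237.2, 148.4, 141.4] (array([0.565 , 0.2355]), array([-0.5,  1.6,  4.1,  3.4, -0.2]))
(array([0.5635, 0.2259]), np.float64(0.08))
0.93 [162.1, 93.0, 312.6, 304.5]
[0.56620302 0.23321059 0.06897476] 0.05821390241233088 [ 0.25162647 -0.51848747 -1.11091307]
MOVE [-0.22  0.11  6.13] [-0.1 -0.1 -0.1] rows 1.5
```

send_rows(series=[-0.1,0,3,0,0,0,0.2,-0.1,0,5,0,0,0,0.2,-0.1,0,6,0,0,0,0.2,-0.1,0,6.1,0,0,0,0.2,-0.1,0,6.2,0,0,0,0.2,-0.1,0,6.2,0,0,0,0.2])

```text
clock: 12.12
tcp_pos: [0.5677, 0.2325, 0.0075]
orientation: [-0.0, 0.001, 1.0, -0.001]
wrist_force: [-0.1, -0.4, 0.5]
finger_gap: 0.0582
```

send_rows(series=[0,0,0,0,0,0,0.8,0,0,0,0,0,0,0.85,0,0,0,0,0,0,0.9,0,0,0,0,0,0,0.9,0,0,-3,0,0,0,1,0,0,-6,0,0,0,1,0,0,-8,0,0,0,1,0,0,-8,0,0,0,1])

```text
clock: 12.78
tcp_pos: [0.5706, 0.234, 0.0921]
orientation: [0.003, 0.0, 1.0, 0.0]
wrist_force: [1.0, 0.7, 0.4]
finger_gap: 0.0855
```

```bash
python3 - <<'E'
from h import *
i=camera_info("wrist"); im=read_camera("wrist"); s=get_state(); cv2.imwrite("pics/w4.png",im)
for d in silhouettes("wrist","rye_cake_center"): print(d["p"],d["box"],fitflat(d["pixels"],i,"wrist",.012,.03,.012,s["tcp_pos"][:2]))
for d in silhouettes("wrist","plate"): print(d["p"],d["box"])
c=blob(im,(95,80,60),(125,255,255),(0,0,640,480)); print("plate wrist",circ("wrist",c,.013,i))
print(s["tcp_pos"],s["finger_gap"],s["clock"])
go([.6275,-.0085,.1],np.pi/2,0)
E
```

```text
0.67 [268.0, 202.2, 99.4, 95.5] (array([0.566 , 0.2362]), array([3.5, 1. , 1.7, 3. , 8.6]))
0.89 [174.3, 92.8, 291.4, 283.9]
plate wrist (array([0.572 , 0.2397]), np.float64(0.1143))
[0.5694864  0.2336771  0.08976691] 0.08553265614404168 12.8333
MOVE [ -6.06 -24.15  -1.33] [-0.1 -0.1 -0. ] rows 6.0
```

View pics/w4.png

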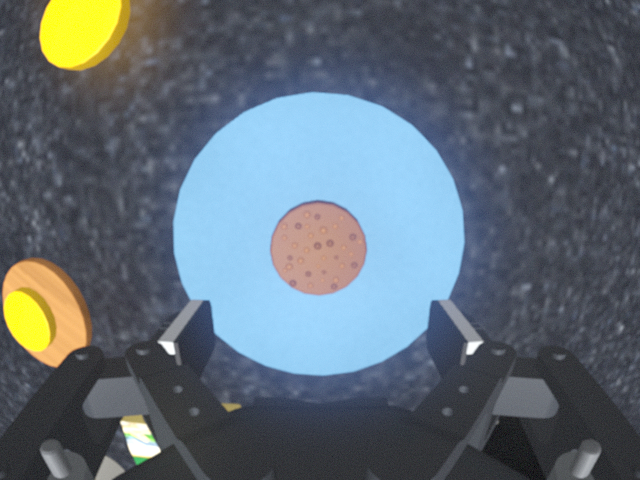

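The wrist view shows the rye cake lying flat at (319,249) on the plate, whose outline centres on about (320,234). Next is the cheese.

send_rows(series=[-6,-24.2,-1.3,0,0,0,1,-6,-24.2,-1.3,0,0,0,1,-6,-24.2,-1.3,0,0,0,1,-6,-24.2,-1.3,0,0,0,1,-6,-24.2,-1.3,0,0,0,1,-6,-24.2,-1.3,0,0,0,1,-6,-24.2,-1.3,0,0,0,1,-6,-24.2,-1.3,0,0,0,1,-6,-24.2,-1.3,0,0,0,1])

```text
clock: 13.68
tcp_pos: [0.6259, -0.0091, 0.0982]
orientation: [-0.002, 0.001, 1.0, -0.0]
wrist_force: [-0.9, 0.2, -1.0]
finger_gap: 0.0854
```

```bash
python3 - <<'E'
from h import *
i=camera_info("wrist"); im=read_camera("wrist"); s=get_state()
c=blob(im,(20,120,120),(35,255,255),(230,150,410,300)); print("cheese",circ("wrist",c,.024,i))
for d in silhouettes("wrist","cheese_center"): print(d["p"],d["box"],fitflat(d["pixels"],i,"wrist",.018,.028,.012,s["tcp_pos"][:2]))
print(s["tcp_pos"]); go([.6275,-.0085,.012],np.pi/2,0)
im=read_camera("top"); it=camera_info("top")
print("plate",circ("top",blob(im,(95,80,60),(125,255,255),(160,190,285,300)),.013))
for d in silhouettes("top","rye_cake_center"): print(d["p"],d["box"],fitflat(d["pixels"],it,"top",.012,.03,.012,[.566,.233]))
im=read_camera("side"); it=camera_info("side")
print("plate",circ("side",blob(im,(95,80,60),(125,255,255),(345,290,490,425)),.013))
for d in silhouettes("side","rye_cake_center"): print(d["p"],d["box"],fitflat(d["pixels"],it,"side",.012,.03,.012,[.566,.233]))
E
```

```text
cheese (array([ 0.6252, -0.0079]), np.float64(0.0288))
0.81 [23.2, 328.0, 44.7, 52.5] (array([ 0.7163, -0.2581]), array([-3.3,  1.9,  9.2, 10.1, 15.5]))
[ 0.62583713 -0.00814707  0.0984072 ]
MOVE [-0.18 -0.08  8.67] [-0.  -0.2  0. ] rows 2.1
plate (array([0.566 , 0.2332]), np.float64(0.0946))
0.56 [211.9, 232.6, 25.0, 23.7] (array([0.5648, 0.232 ]), array([-0.1,  0.6,  1.7,  1.2,  8.8]))
plate (array([0.5657, 0.2338]), np.float64(0.0953))
0.72 [397.5, 337.9, 38.5, 35.1] (array([0.566, 0.235]), array([ 0.1, -0.2,  2.3,  2.3, -2.2]))
```

send_rows(series=[0,0,3,0,0,0,1,0,0,6,0,0,0,1,0,0,8,0,0,0,1,0,0,8.7,0,0,0,1,0,0,8.7,0,0,0,1,0,0,8.7,0,0,0,0.2,0,0,8.7,0,0,0,0.2,0,0,8.7,0,0,0,0.2,0,0,8.7,0,0,0,0.2])

```text
clock: 14.73
tcp_pos: [0.6286, -0.0092, 0.0152]
orientation: [0.001, 0.0, 1.0, -0.001]
wrist_force: [-0.3, 1.6, 6.3]
finger_gap: 0.0544
```

```bash
python3 - <<'E'
from h import *
s=get_state(); print(s["tcp_pos"],s["finger_gap"],s["wrist_force"])
go([.566,.234,.09],np.pi/2,0)
E
```

```text
[ 0.62856114 -0.00920509  0.01520751] 0.0544123460243717 [-0.25097269  1.57477973  6.26083865]
MOVE [ 6.26 24.3  -7.53] [-0.1  0.1 -0. ] rows 6.3
```

send_rows(series=[0,0,-3,0,0,0,0.2,0,0,-6,0,0,0,0.2,6.2,24.3,-7.5,0,0,0,0.2,6.2,24.3,-7.5,0,0,0,0.2,6.2,24.3,-7.5,0,0,0,0.2,6.2,24.3,-7.5,0,0,0,0.2,6.2,24.3,-7.5,0,0,0,0.2,6.2,24.3,-7.5,0,0,0,0.2,6.2,24.3,-7.5,0,0,0,0.2,6.2,24.3,-7.5,0,0,0,0.2])

```text
clock: 15.57
tcp_pos: [0.5649, 0.2367, 0.0887]
orientation: [0.0, -0.002, 1.0, -0.0]
wrist_force: [0.5, 0.6, 0.2]
finger_gap: 0.0542
```

send_rows(series=[0,0,2,0,0,0,0.2,0,0,4,0,0,0,0.2,0,0,4,0,0,0,0.2,0,0,4,0,0,0,0.2])

```text
clock: 15.9
tcp_pos: [0.5646, 0.2324, 0.047]
orientation: [-0.002, 0.001, 1.0, -0.001]
wrist_force: [0.2, 0.1, -0.0]
finger_gap: 0.0537
```

```bash
python3 - <<'E'
from h import *
i=camera_info("wrist"); im=read_camera("wrist"); s=get_state(); print(s["tcp_pos"],s["finger_gap"])
c=blob(im,(20,120,120),(35,255,255),(200,150,440,400)); print("cheese",circ("wrist",c,s["tcp_pos"][2]+.009,i))
go([.5673,.234,.022],np.pi/2,0)
E
```

```text
[0.56561433 0.2327574  0.04806211] 0.05414526478304079
cheese (array([0.56  , 0.2337]), np.float64(0.0271))
MOVE [-0.17  0.13  2.61] [-0.1 -0.1 -0.1] rows 0.6
```

send_rows(series=[-0.3,0.1,1,0,0,0,0.2,-0.3,0.1,2,0,0,0,0.2,-0.3,0.1,2.5,0,0,0,0.2,-0.3,0.1,2.6,0,0,0,0.2,-0.3,0.1,2.6,0,0,0,0.2,-0.3,0.1,2.6,0,0,0,0.2])

```text
clock: 16.45
tcp_pos: [0.5681, 0.2348, 0.0213]
orientation: [-0.001, 0.0, 1.0, -0.001]
wrist_force: [0.5, 1.1, -0.8]
finger_gap: 0.054
```

```bash
python3 - <<'E'
from h import *
s=get_state(); print(s["tcp_pos"],s["finger_gap"],s["wrist_force"])
E
```

```text
[0.56806262 0.23481698 0.02132244] 0.053988682970322874 [ 0.48664087  1.14845806 -0.77210496]
```

send_rows(series=[0,0,0,0,0,0,0.75,0,0,0,0,0,0,0.8,0,0,0,0,0,0,0.85,0,0,0,0,0,0,0.85,0,0,-3,0,0,0,1,0,0,-6,0,0,0,1,0,0,-9,0,0,0,1,0,0,-9,0,0,0,1,0,0,-9,0,0,0,1])

```text
clock: 17.2
tcp_pos: [0.5701, 0.2356, 0.1142]
orientation: [0.002, 0.0, 1.0, 0.0]
wrist_force: [0.6, 0.6, -0.3]
finger_gap: 0.0854
```

```bash
cat >> h.py <<'E'
def fitc(cam,c,z,r,t,x0,info=None):
    "flat disc fit to a colour contour, robust least squares on outline distance"
    c=np.asarray(c)
    def f(p):
        h=cv2.convexHull(np.float32(proj(cam,discpts([*p,z],[0,0,1.],r,t),info))[:,None,:]); return [cv2.pointPolygonTest(h,(float(u),float(v)),True) for u,v in c[::2]]
    s=least_squares(f,x0,loss="soft_l1",diff_step=1e-3); return s.x.round(4),np.median(np.abs(s.fun)).round(2)
E
python3 - <<'E'
from h import *
yel=((18,110,90),(36,255,255))
i=camera_info("wrist"); im=read_camera("wrist"); s=get_state(); print(s["tcp_pos"],s["clock"])
print("w cheese",fitc("wrist",blob(im,*yel,(240,150,400,320)),.024,.028,.012,[.566,.234],i))
for d in silhouettes("wrist","rye_cake_center")[:2]:
    c=max(cv2.findContours(d["pixels"].astype(np.uint8),0,1)[0],key=len)[:,0]; print("w rye",d["p"],d["box"],fitc("wrist",c,.012,.03,.012,[.566,.234],i))
cv2.imwrite("pics/w5.png",cv2.resize(im[150:350,200:440],None,fx=3,fy=3))
for cam,b in [("top",(160,190,285,300)),("side",(345,290,490,425))]:
    im=read_camera(cam); i=camera_info(cam); print(cam,"cheese",fitc(cam,blob(im,*yel,b),.024,.028,.012,[.566,.234],i),"plate",circ(cam,blob(im,(95,80,60),(125,255,255),b),.013,i))
E
```

```text
[0.56883175 0.23517504 0.11233711] 17.25
w cheese (array([0.5673, 0.2357]), np.float64(0.47))
w rye 0.76 [271.2, 198.6, 71.1, 56.9] (array([0.5678, 0.2357]), np.float64(2.35))
top cheese (array([0.5704, 0.2347]), np.float64(0.73)) plate (array([0.5629, 0.2285]), np.float64(0.0806))
side cheese (array([0.5668, 0.2359]), np.float64(0.83)) plate (array([0.574 , 0.2331]), np.float64(0.0898))
```

View pics/w5.png

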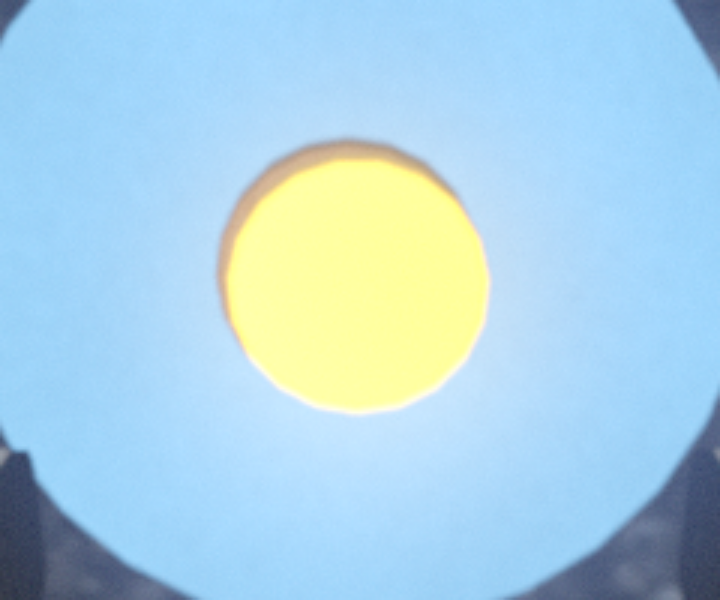

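The crop shows a crescent of rye at the upper left of the cheese, so the cheese sits slightly towards +x and +y. I'll work out how far from the edge positions.

```bash
python3 - <<'E'
from h import *
# pose at picture time: arm has been still since; camera now
i=camera_info("wrist")
def b(p,z,r): h=proj("wrist",discpts([*p,z],[0,0,1.],r,.012),i); return np.r_[h.min(0),h.max(0)]
s=least_squares(lambda p:b(p,.012,.03)[:2]-[273,196],[.566,.234],diff_step=1e-3); print("rye",s.x)
s=least_squares(lambda p:b(p,.024,.028)-[275.7,202.3,363.3,287.7],[.566,.234],diff_step=1e-3); print("cheese",s.x,s.fun)
print(get_state()["tcp_pos"])
go([.4942,-.2104,.13],.244,0)
E
```

```text
rye [0.56195333 0.23490564]
cheese [0.56126159 0.23539516] [-1.17749409 -2.00911512  1.172396    2.24061485]
[0.56727569 0.23473412 0.11013564]
MOVE [  7.28 -44.52  -1.87] [-0.3 -0.1 76. ] rows 10.8
```

send_rows(series=[7.3,-44.5,-1.9,0,0,76,0.5,7.3,-44.5,-1.9,0,0,76,0.5,7.3,-44.5,-1.9,0,0,76,0.5,7.3,-44.5,-1.9,0,0,76,0.5,7.3,-44.5,-1.9,0,0,76,0.5,7.3,-44.5,-1.9,0,0,76,0.5,7.3,-44.5,-1.9,0,0,76,0.5,7.3,-44.5,-1.9,0,0,76,0.5,7.3,-44.5,-1.9,0,0,76,0.5,7.3,-44.5,-1.9,0,0,76,0.5])

```text
clock: 18.23
tcp_pos: [0.4991, -0.1772, 0.1287]
orientation: [-0.001, 0.588, 0.809, -0.001]
wrist_force: [1.0, -0.4, 0.1]
finger_gap: 0.0424
```

```bash
python3 - <<'E'
from h import *
print(get_state()["tcp_pos"])
go([.4942,-.2104,.13],.244,0)
E
```

```text
[ 0.49909655 -0.17716648  0.12866602]
MOVE [-3.01 -1.49 -0.13] [-0.2 -0.   4. ] rows 0.8
```

send_rows(series=[-3,-1.5,0,0,0,4,0.5,-3,-1.5,0,0,0,4,0.5,-3,-1.5,0,0,0,4,0.5,-3,-1.5,3,0,0,4,0.5,-3,-1.5,5,0,0,4,0.5,-3,-1.5,5,0,0,4,0.5,-3,-1.5,5,0,0,4,0.5])

```text
clock: 18.82
tcp_pos: [0.4944, -0.2068, 0.0784]
orientation: [-0.003, 0.613, 0.79, -0.001]
wrist_force: [0.4, -0.1, 0.8]
finger_gap: 0.043
```

```bash
python3 - <<'E'
from h import *
print(get_state()["tcp_pos"],get_state()["wrist_force"])
go([.4942,-.2104,.044],.244,0)
E
```

```text
[ 0.49436134 -0.20679676  0.07839874] [ 0.39916978 -0.14733024  0.81987119]
MOVE [-0.35 -0.09  3.44] [-0.3 -0.2  0.5] rows 0.8
```

send_rows(series=[-0.3,-0.1,2,0,0,0.5,0.5,-0.3,-0.1,3.4,0,0,0.5,0.5,-0.3,-0.1,3.4,0,0,0.5,0.5,-0.3,-0.1,3.4,0,0,0.5,0,-0.3,-0.1,3.4,0,0,0.5,0,-0.3,-0.1,3.4,0,0,0.5,0,-0.3,-0.1,3.4,0,0,0.5,0,-0.3,-0.1,3.4,0,0,0.5,0,-0.3,-0.1,3.4,0,0,0.5,0], newtons=40)

```text
clock: 19.57
tcp_pos: [0.4962, -0.2125, 0.0473]
orientation: [0.001, 0.617, 0.787, -0.001]
wrist_force: [-1.6, 0.3, 5.2]
finger_gap: 0.0111
```

send_rows(series=[0,0,-3,0,0,0,0,0,0,-6,0,0,0,0,0,0,-9,0,0,0,0,0,0,-11,0,0,0,0,0,0,-11,0,0,0,0])

```text
clock: 19.98
tcp_pos: [0.4984, -0.2136, 0.1612]
orientation: [0.004, 0.617, 0.787, -0.0]
wrist_force: [0.3, -0.0, 0.4]
finger_gap: 0.0113
```

```bash
python3 - <<'E'
from h import *
from math import radians as r
s=get_state(); print(s["tcp_pos"],s["finger_gap"])
go([.50,.0,.12],r(90),r(-58))
E
```

```text
[ 0.49841137 -0.21363393  0.16123466] 0.011341534807517754
MOVE [20.73  5.24  4.  ] [ 48.9 -37.9 -69.4] rows 13.0
```

send_rows(series=[20.7,5.2,4,48.9,-37.9,-69.4,0,20.7,5.2,4,48.9,-37.9,-69.4,0,20.7,5.2,4,48.9,-37.9,-69.4,0,20.7,5.2,4,48.9,-37.9,-69.4,0,20.7,5.2,4,48.9,-37.9,-69.4,0,20.7,5.2,4,48.9,-37.9,-69.4,0,20.7,5.2,4,48.9,-37.9,-69.4,0,20.7,5.2,4,48.9,-37.9,-69.4,0,20.7,5.2,4,48.9,-37.9,-69.4,0,20.7,5.2,4,48.9,-37.9,-69.4,0])

```text
clock: 20.82
tcp_pos: [0.4972, 0.0021, 0.1151]
orientation: [-0.002, 0.153, 0.907, -0.391]
wrist_force: [-0.0, 0.2, -0.6]
finger_gap: 0.0112
```

```bash
python3 - <<'E'
from h import *
from math import radians as r
s=get_state(); print(s["tcp_pos"],s["finger_gap"])
go([.50,.0,.10],r(90),r(-58))
E
```

```text
[0.49715453 0.00208499 0.11510567] 0.011166897666911629
MOVE [-0.16  1.02  1.16] [ 11.2  -8.8 -15.3] rows 2.9
```

send_rows(series=[-0.2,1,1.2,11.2,-8.8,-15.3,0,-0.2,1,1.2,11.2,-8.8,-15.3,0,-0.2,1,1.2,11.2,-8.8,-15.3,0,-0.2,1,1.2,11.2,-8.8,-15.3,0,-0.2,1,1.2,11.2,-8.8,-15.3,0])

```text
clock: 21.23
tcp_pos: [0.4989, -0.0008, 0.0993]
orientation: [-0.001, 0.003, 0.876, -0.483]
wrist_force: [0.8, 0.0, -0.6]
finger_gap: 0.0113
```

```bash
python3 - <<'E'
from h import *
from math import radians as r
s=get_state(); print(s["tcp_pos"],s["finger_gap"])
go([.50,.0,.028],r(90),r(-58))
E
```

```text
[ 0.49894797 -0.00076249  0.09926105] 0.011263773632385489
MOVE [-0.1   6.07  3.74] [ 0.2 -0.3 -0.3] rows 1.7
```

Next I lower it, release and retract, the same way as with the rye.

send_rows(series=[0,3,1.9,0,0,0,0,0,5,3.2,0,0,0,0,0,6,3.7,0,0,0,0,0,6,3.7,0,0,0,0,0,6,3.7,0,0,0,0,0,6,3.7,0,0,0,0])

```text
clock: 21.73
tcp_pos: [0.5009, -0.0007, 0.0313]
orientation: [0.0, 0.004, 0.876, -0.483]
wrist_force: [0.3, 0.5, 0.4]
finger_gap: 0.0115
```

send_rows(series=[0,0.1,0.1,0,0,0,0.2,0,0.1,0.1,0,0,0,0.3,0,0.1,0.1,0,0,0,0.3,0,0.1,0.1,0,0,0,0.3,0,0,-1.2,0,0,0,0.3,0,0,-2.5,0,0,0,0.3,0,0,-4,0,0,0,0.3,0,0,-6,0,0,0,0.3,0,-3,-9,0,0,0,0.9,0,-5,-11,0,0,0,0.9])

```text
clock: 22.57
tcp_pos: [0.4999, 0.0668, 0.1324]
orientation: [-0.001, 0.002, 0.875, -0.484]
wrist_force: [1.0, 0.2, 0.7]
finger_gap: 0.0486
```

```bash
python3 - <<'E'
from h import *
from math import radians as r
for cam in ["top","side"]:
    im=read_camera(cam); i=camera_info(cam); cv2.imwrite(f"pics/{cam}6.png",im[120:420,170:570])
    for d in silhouettes(cam,"rice_cake_center"):
        f=fitflat(d["pixels"],i,cam,.006,.03,.012,[.5,-.0]); print(cam,round(d["p"],2),d["box"],im[d["pixels"]].mean(0).round(),f)
s=get_state(); print(s["tcp_pos"],s["finger_gap"],s["clock"])
go([.502,.0075,.09],r(90),0)
E
```

```text
top 0.73 [452.6, 275.2, 21.2, 25.8] [124.  48.  96.] (array([ 0.4793, -0.3268]), array([-0.5, -1.3, 11. ,  3.1, 20.4]))
top 0.68 [308.3, 260.8, 26.1, 28.2] [214. 224. 227.] (array([ 0.5013, -0.0011]), array([ 1. , -0.5,  0.8,  1.7, -2.2]))
top 0.49 [387.0, 316.2, 15.5, 25.1] [143. 142.  39.] (array([ 0.381 , -0.1646]), array([  0.1,   0.3,  14.7,   0.8, -10.4]))
side 0.93 [347.1, 231.9, 32.7, 31.4] [206. 228. 233.] (array([0.5004, 0.0048]), array([ 0. , -0.2,  1.9,  1.5, -0.2]))
side 0.84 [344.9, 146.5, 17.8, 28.1] [110. 115.  21.] (array([ 0.3701, -0.1776]), array([-1.1, -0.6, 11. , -2.7, 18.8]))
side 0.66 [263.6, 125.1, 25.8, 26.6] [104.  38.  81.] (array([ 0.4638, -0.3389]), array([ 0.1, -0.1,  1.6,  0.2, -3.4]))
[0.5006031  0.06649569 0.13153142] 0.07657283814689868 22.7667
MOVE [-0.15  0.36  7.21] [-57.7   0.1  -0.4] rows 8.1
```

send_rows(series=[0,0.2,7.5,-57.7,0.1,-0.4,1,0,0.2,7.5,-57.7,0.1,-0.4,1,0,0.2,7.5,-57.7,0.1,-0.4,1,0,0.2,7.5,-57.7,0.1,-0.4,1,0,0.2,7.5,-57.7,0.1,-0.4,1,0,0.2,7.5,-57.7,0.1,-0.4,1,0,0.2,7.5,-57.7,0.1,-0.4,1,0,0.2,7.5,-57.7,0.1,-0.4,1,0,0.2,7.5,-57.7,0.1,-0.4,1,0,0.2,7.5,-57.7,0.1,-0.4,1])

```text
clock: 23.6
tcp_pos: [0.4991, 0.0009, 0.0884]
orientation: [-0.002, 0.003, 1.0, -0.0]
wrist_force: [-0.8, -0.7, -1.3]
finger_gap: 0.0854
```

```bash
python3 - <<'E'
from h import *
read_camera("top"); i=camera_info("wrist"); s=get_state(); im=read_camera("wrist"); print(s["tcp_pos"])
for d in silhouettes("wrist","rice_cake_center"):
    c=max(cv2.findContours(d["pixels"].astype(np.uint8),0,1)[0],key=len)[:,0]; print(round(d["p"],2),d["box"],fitc("wrist",c,.006,.03,.012,[.501,.004],i),fitflat(d["pixels"],i,"wrist",.006,.03,.012,[.501,.004]))
go([.501,.005,-.002],np.pi/2,0)
E
```

```text
[0.49887858 0.00168448 0.08820295]
0.85 [26.8, 47.6, 70.7, 86.7] (array([ 0.3783, -0.1819]), np.float64(4.8)) (array([ 0.3863, -0.1819]), array([ -0.7,  11.5,   2. ,  -0.2, -67.6]))
0.74 [272.7, 209.0, 100.3, 90.6] (array([0.4992, 0.0034]), np.float64(1.35)) (array([4.993e-01, 4.000e-04]), array([-4.9,  0.5,  2.1,  2.3, -7.1]))
MOVE [-0.26  0.18  9.01] [-0.2 -0.3 -0.1] rows 2.2
```

send_rows(series=[0.2,0.1,3,0,0,0,1,0.2,0.1,6,0,0,0,1,0.2,0.1,8,0,0,0,1,0.2,0.1,9,0,0,0,1,0.2,0.1,9,0,0,0,1,0.2,0.1,9,0,0,0,0.2,0.2,0.1,9,0,0,0,0.2,0.2,0.1,9,0,0,0,0.2,0.2,0.1,9,0,0,0,0.2], newtons=30)

```text
clock: 24.5
tcp_pos: [0.4989, 0.0045, 0.0007]
orientation: [0.0, 0.0, 1.0, -0.001]
wrist_force: [-1.7, 0.9, 5.0]
finger_gap: 0.0583
```

```bash
python3 - <<'E'
from h import *
s=get_state(); print(s["tcp_pos"],s["finger_gap"],s["wrist_force"])
go([.567,.235,.09],np.pi/2,0)
E
```

```text
[0.49885021 0.00445688 0.00072908] 0.058315713579275265 [-1.67117633  0.90232792  4.96909134]
MOVE [-6.81 23.04 -8.97] [-0.1  0.  -0. ] rows 6.1
```

send_rows(series=[0,0,-3,0,0,0,0.2,0,0,-6,0,0,0,0.2,-6.7,23,-9,0,0,0,0.2,-6.7,23,-9,0,0,0,0.2,-6.7,23,-9,0,0,0,0.2,-6.7,23,-9,0,0,0,0.2,-6.7,23,-9,0,0,0,0.2,-6.7,23,-9,0,0,0,0.2,-6.7,23,-9,0,0,0,0.2,-6.7,23,-9,0,0,0,0.2])

```text
clock: 25.33
tcp_pos: [0.5657, 0.2363, 0.0894]
orientation: [-0.0, -0.001, 1.0, -0.001]
wrist_force: [-0.9, -0.3, 0.0]
finger_gap: 0.0582
```

send_rows(series=[0,0,1.5,0,0,0,0.2,0,0,3,0,0,0,0.2,0,0,3,0,0,0,0.2,0,0,3,0,0,0,0.2,0,0,3,0,0,0,0.2])

```text
clock: 25.75
tcp_pos: [0.565, 0.2334, 0.0593]
orientation: [-0.001, 0.001, 1.0, -0.001]
wrist_force: [0.7, 0.3, -0.4]
finger_gap: 0.0583
```

```bash
python3 - <<'E'
from h import *
s=get_state(); print(s["tcp_pos"],s["finger_gap"])
go([.5655,.235,.0315],np.pi/2,0)
E
```

```text
[0.56503218 0.23342977 0.05929658] 0.05834234076955833
MOVE [-0.05  0.16  2.78] [-0.1 -0.1 -0.1] rows 0.7
```

send_rows(series=[0,0.1,1,0,0,0,0.2,0,0.1,2,0,0,0,0.2,0,0.1,2.6,0,0,0,0.2,0,0.1,2.8,0,0,0,0.2,0,0.1,2.8,0,0,0,0.2,0,0.1,2.8,0,0,0,0.2])

```text
clock: 26.25
tcp_pos: [0.5646, 0.2354, 0.0307]
orientation: [-0.001, 0.0, 1.0, -0.001]
wrist_force: [-1.7, -0.5, 3.7]
finger_gap: 0.058
```

```bash
python3 - <<'E'
from h import *
s=get_state(); print(s["tcp_pos"],s["finger_gap"],s["wrist_force"])
cv2.imwrite("pics/s7.png",cv2.resize(read_camera("side")[270:430,340:500],None,fx=4,fy=3.75))
E
```

```text
[0.56462451 0.23541305 0.03065514] 0.0579584502918422 [-1.66657073 -0.54443073  3.6654403 ]
```

View pics/s7.png

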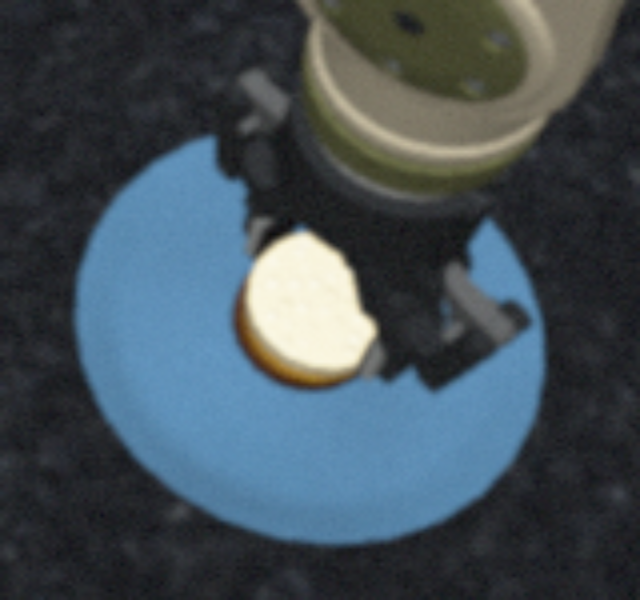

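The side view shows the rice cake resting on the stack, with the cheese and rye edges just below it and evenly aligned. I'll release and check.

send_rows(series=[0,0,0,0,0,0,0.75,0,0,0,0,0,0,0.85,0,0,0,0,0,0,0.9,0,0,0,0,0,0,0.9,0,0,-3,0,0,0,1,0,0,-6,0,0,0,1,0,0,-10,0,0,0,1,0,0,-14,0,0,0,1,0,0,-14,0,0,0,1])

```text
clock: 27.05
tcp_pos: [0.5694, 0.2368, 0.1794]
orientation: [0.005, 0.0, 1.0, 0.001]
wrist_force: [1.5, 0.5, 1.5]
finger_gap: 0.0852
```

send_rows(series=[0,-20,-2,0,0,0,1,0,-20,-2,0,0,0,1,0,-20,-2,0,0,0,1,0,-20,-2,0,0,0,1,0,-20,-2,0,0,0,1,0,-20,-2,0,0,0,1,0,-20,-2,0,0,0,1])

```text
clock: 27.63
tcp_pos: [0.5653, 0.0336, 0.191]
orientation: [-0.001, 0.002, 1.0, -0.001]
wrist_force: [-1.2, 0.9, -0.2]
finger_gap: 0.0853
```

```bash
python3 - <<'E'
from h import *
ims=[]
for cam,b in [("top",(195,205,250,275)),("side",(365,300,470,410))]:
    im=read_camera(cam); i=camera_info(cam)
    for d in silhouettes(cam,"rice_cake_center"):
        l,t,w,h=d["box"]
        if b[0]<l<b[2] and b[1]<t<b[3]: print(cam,d["p"],fitflat(d["pixels"],i,cam,.036,.03,.012,[.566,.234]),np.linalg.norm(d["box"][2:]))
    B=(160,190,285,300) if cam=="top" else (345,290,490,425)
    c=blob(im,(95,80,60),(125,255,255),B); print(cam,"plate",circ(cam,c,.013,i))
    l,t,r,bb=B; cx,cy=(l+r)//2,(t+bb)//2; ims.append(cv2.resize(im[cy-40:cy+40,cx-40:cx+40],(400,400),interpolation=cv2.INTER_CUBIC))
    x=proj(cam,[[.566,.234,.036]],i)
cv2.imwrite("pics/f8.png",np.hstack(ims)); print(get_state()["clock"],get_state()["tcp_pos"])
E
```

```text
top 0.61 (array([0.5641, 0.2361]), array([-0. ,  0.3,  3.7,  2.3,  4.3])) 37.36308338453881
top plate (array([0.5672, 0.2555]), np.float64(0.0725))
side 0.77 (array([0.5658, 0.2373]), array([ 0. , -0.2,  0.9,  1.9, -0.4])) 58.80688735173798
side plate (array([0.5657, 0.2338]), np.float64(0.0953))
27.8333 [0.56490685 0.03683502 0.19057608]
```

View pics/f8.png

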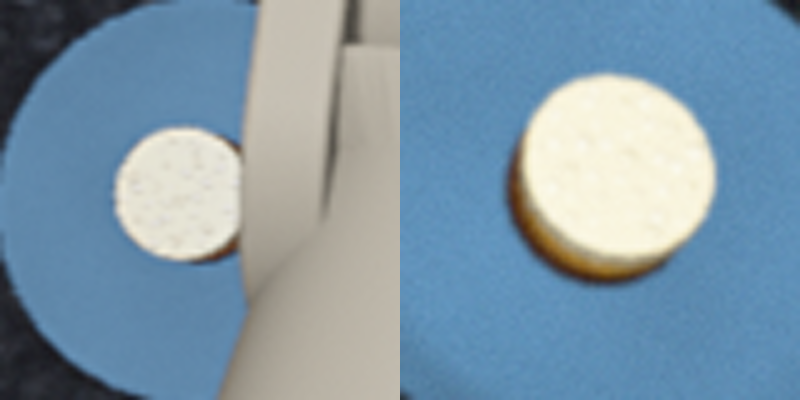

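```bash
python3 -c "
from workcell import *
print(hand_in())"
```

```text
the job is handed in; nothing more can be done
None
```

The snack stack is on the plate (rye at the bottom, then cheese, then rice), and I handed the job in at about 28 s of the 72 s allowed. No verdict was reported.

I lifted each cake out of the rack and laid it flat on the bare worktop with a sideways tilt. I then gripped it again across its width and placed it. My first, forward tilt of the rye ran into joint 3's limit before any placing, so I switched to the sideways one.

Last checks:

| Part | Measured from the side camera, x and y in m |
|---|---|
| Plate | (0.566, 0.234) |
| Rye cake | (0.566, 0.235) |
| Cheese | (0.567, 0.236) |
| Rice cake | (0.566, 0.237) |

- **Centring:** each part is within about 2 mm of the one below it, and the rye is within about 2 mm of the plate's centre. The last picture shows all three lying flat with nothing touching them.
- **Cameras that disagreed:** the top camera put the cheese about 3.5 mm further out in x than the side camera did. In the final check, the arm hid part of the stack and plate from the top camera. Its plate reading from that view is therefore useless, and its rice reading of (0.564, 0.236) is only a rough cross-check.
- **Wrist camera:** a rough check of the rye's position under the cheese there was uncertain to about 2 mm.
- **Glass and butter:** no move came near either of them, but I did not measure their positions again at the end.

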